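# Load a culture tube in the cradle and lock the keeper arm over it

### The job

Lay the single test tube that lies alone on the bench to one side of the cradle into the two grey saddles of the cradle, centred, and let go of it. Then pull the cradle's knob up to unlock it, turn it until the keeper arm stands over the middle of the tube, and push the knob back down fully home so that the arm is locked; leave the tube bundle and the pen where they are.

Things in the scene. Friction and masses are not known exactly. Their poses are not given: they have to be found in the camera images.
- tube_mid (a point): Centre of the loose test tube: cotton-plugged glass, 193 mm long, 19 mm in diameter, about 30 g, lying on the bench; the only single tube near the cradle apart from the heap behind it. Its long axis is this point's y axis. Contacts treat it as square in section (19 x 19 mm), so it does not roll. It starts well left or well right of the cradle. Either end may point either way in the cradle.
- cradle: White base plate, 236 mm (x) by 150 mm (y), top 12 mm over the bench, fixed to the bench; origin at the bench under its centre. x points away from the robot, turned by up to 0.3 rad. On it stand two grey saddles at x = +66 mm, y = -55 and +55 mm, and at x = -68 mm a round pedestal (radius 31 mm, top with its teeth 49 mm over the bench) with the knob.
- cradle_seat (a point): Where the tube's centre belongs: midway between the saddles, 41.5 mm over the bench; the tube lies along this point's y axis. Each saddle is 16 mm thick along y, 44 mm wide, with a flat floor 24 mm wide 32 mm over the bench and 45 degree lead-ins, 38 mm wide at the top, 42 mm over the bench. Between the saddles are 94 mm free for fingers, down to the base plate.
- knob_grip (a point): Point on the knob's vertical axis, in the middle of its black bar grip, 84 mm over the bench with the knob down; cradle_seat is 134 mm from the axis. Bar: 44 mm long (this point's x), 14 mm thick (y), from 17 mm under to 13 mm over this point. A hub of 15 mm radius lies below, its top 20 mm under this point. The keeper arm, flat aluminium 14 mm wide, 143 mm long, points along this point's +x, just below the bar.
- keeper_foot (a point): Underside of the black rubber foot (16 mm in diameter) at the end of the keeper arm, 134 mm from the knob's axis. With the knob down it is 53 mm over the bench, about 2 mm over a seated tube; 16 mm with the knob fully up.
- knob_lift (a joint): Height of the knob in m: 0 = pushed fully home (as it starts), 0.014 = pulled up to its stop. Stiff: about 8 N to pull up, about 5 N to push down; it stays at the height it is left. Down, a pin under the knob sits between the teeth of a crown, so the knob turns only when raised more than 10 mm and comes down only at a gap.
- knob_turn (a joint): Turn of the knob with its arm, rad, counterclockwise seen from above: 0 = arm over cradle_seat, along the cradle's +x; it starts in the parking gap at 0.95 to 1.35, arm to the left. To swing the arm over the tube it turns clockwise seen from above to 0; a stop is at -0.03 and the locking gap is from the stop to about +0.08. Light friction, 0.08 N m.
- bundle_mid (a point): Bystander: centre of a rubber-banded bundle of tubes, 215 x 82 x 38 mm, long along its y axis, on the other side of the cradle from the single tube. Not to be moved.
- marker: Bystander: a slim pen, 131 mm long (along its y axis, which points roughly toward or away from the robot), 11 mm wide, 13 mm high, lying right of the cradle; origin at its underside. Not to be moved.

How it is judged:
By the outcome, as a careful person would: the job done as asked, in the order asked, and still so for the second after the job is handed in, with the robot touching nothing.
It also fails if it takes over 51 s, if anything falls off the work surface, if the arm or the gripper's body presses on something with over 40 N, if the wrist force passes 120 N, or if a joint passes its speed limit or range.

### The arm

A 6-joint arm with a two-finger parallel gripper is mounted at the origin on a cart in front of the work surface, level with it; the furniture and walls round the work are solid. World frame = base frame: x ahead of the robot, y to its left, z up, the work surface at z = 0. Lengths are in m, angles in rad, forces in N, time in s.
With the tool pointing down it reaches from about 0.275 to 0.75 m from the base axis. Payload 10.2 kg.
Tool frame: the origin (TCP) lies midway between the tips of the shut fingers; the grasp point (between the pads) lies 19 mm behind it (env.hold_point_z is the distance from the TCP to the grasp point, in m); z points along the fingers, y is the line along which they close (so a half turn about z gives the same grasp; the last joint's range is limited). The gripper opens to 85 mm and grips with 20 to 120 N. Pads are 22 mm wide; open, the fingers measure 114 mm over their backs; the gripper's body (76 mm by 85 mm) begins 54 mm behind the grasp point. The pads swing forward as they close: fully open they stand 13 mm farther back than shut.
Start: joints at [1.035, 0.313, 1.498, -0, 1.331, -0.223], TCP at [0.162, 0.5, 0.231] pointing down, gripper open.
Joint ranges: [-2.94, 2.94], [-0.97, 2.17], [0.19, 2.56], [-1.23, 4.37], [0.02, 3.11], [-2.88, 2.88]. Speed limits (rad/s): [2.39, 2.39, 3.01, 3.14, 3.14, 3.14].

### API

Orientations are given as a unit quaternion [x, y, z, w].
In Python, from bench import env, kinematics, monitor, eyes, job gives the robot as it stands. The module is installed in compiled form; this text tells all that it offers. Calls block until the motion is done:
- env.reach(position, orientation): joint-space move of the TCP to a pose.
- env.movel(position, velocity=0.15, frame=None, guard=None): straight line of the TCP; frame=None keeps the orientation; velocity is the mean speed in m/s. With guard (N) it stops when the force on the tool has changed by that much, and returns True; else False.
- env.set_joints(angles): joint-space move.
- env.release() and env.close_gripper(effort=None): open the fingers fully, or close them until they stop; effort is the grip in N (None keeps the last).
- env.hold(seconds).
- kinematics.ik(position, orientation): joint angles nearest the present ones, or None.
- monitor.sense(): the state.
- eyes.grab_frame(name): name is "scene" or "top" or "wrist"; returns a dict with "frame" (400x640x3 uint8, red, green, blue), "mtx" (3x3 intrinsics, pixels), "view" (4x4, takes a point from world to camera coordinates). Camera axes: x right, y down, z forward; pixel columns grow to the right and rows downward; lengths in m; the calibration is good to about 2 mm. A picture is of the moment at which its call begins. There is no depth.
A pose or a line that the arm cannot do raises env.MotionError and nothing moves.
- job.hand_in(): hands the job in; it is judged then, once.
The state is a dict: "clock": time; "joints": joint angles; "qvel": joint speeds; "joint_efforts": joint torques, N m; "position": TCP position; "ee_rot": TCP orientation; "contact_force": force on the tool from outside, world axes, zero at the start; "ft_torque": the same for the moment, N m; "finger_gap": opening from 0.0 (shut) to 1.0 (fully open); "gripper_force": force on a finger pad.
Only numpy, scipy, OpenCV 4.12 (cv2) and the standard library are available. Lean on these libraries where they do the work, as an engineer would, in place of code of your own. Each camera call takes 0.05 s, during which the arm holds its last target. There are 200 camera calls.

## Working session

There is one attempt and no reset: what is moved stays moved. The work goes in short steps, each a Python script; the robot and the scene stay as the last script left them, time stands still between calls to the robot, and variables do not carry over. Pictures are saved under pics/ and viewed, at most 10 in all, crops included, and the job is handed in when it is done.

```bash
mkdir -p pics; python3 - <<'E'
from bench import env, kinematics, monitor, eyes, job
import cv2, numpy as np
for n in ("top","scene"):
    f=eyes.grab_frame(n); cv2.imwrite(f"pics/{n}0.png",f["frame"][:,:,::-1])
    np.savez(f"pics/{n}0.npz",**f)
    print(n,f["mtx"].round(1).tolist(),f["view"].round(4).tolist())
s=monitor.sense(); print(s["clock"],s["position"],s["ee_rot"],s["finger_gap"],env.hold_point_z)
E
```

```text
top [[500.7, 0.0, 320.4], [0.0, 500.7, 202.6], [0.0, 0.0, 1.0]] [[-0.0094, -0.9999, -0.0088, 0.0132], [-0.9978, 0.0099, -0.0658, 0.4862], [0.0659, 0.0082, -0.9978, 1.2641], [0.0, 0.0, 0.0, 1.0]]
scene [[474.9, 0.0, 308.7], [0.0, 474.9, 191.9], [0.0, 0.0, 1.0]] [[0.7341, -0.679, 0.006, -0.374], [-0.3291, -0.3636, -0.8715, 0.2436], [0.5939, 0.6378, -0.4904, 1.1116], [0.0, 0.0, 0.0, 1.0]]
0.1 [0.16144985 0.49932222 0.23079476] [ 1.55764570e-01  9.87794035e-01 -5.46269892e-04 -2.11122849e-04] 1.0015072271744294 0.0187
```

View pics/top0.png

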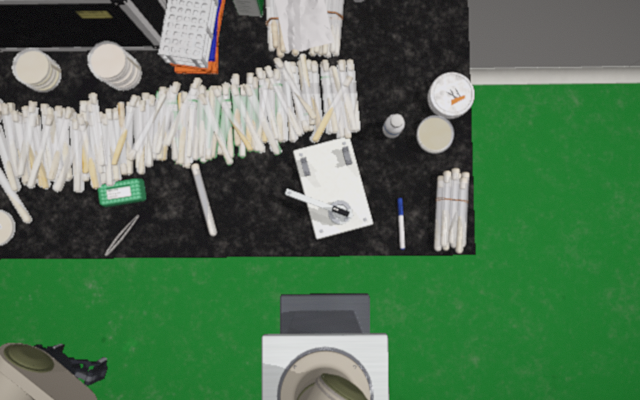

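View pics/scene0.png

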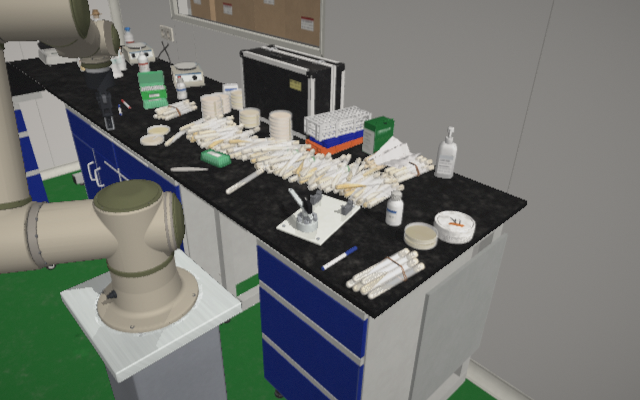

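The top view shows the loose tube from about (195,165) to (212,234), and the cradle's base plate around (333,188). The knob is at (340,210) with its arm pointing left to (288,192). The bundle is at (452,210) and the pen at (401,223). Next I'll enlarge this area.

```bash
python3 - <<'E'
import cv2,numpy as np
d=np.load("pics/top0.npz"); f=d["frame"][:,:,::-1]
cv2.imwrite("pics/crop1.png",cv2.resize(f[130:250,180:380],None,fx=4,fy=4,interpolation=cv2.INTER_CUBIC))
E
```

```text
(no output)
```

View pics/crop1.png

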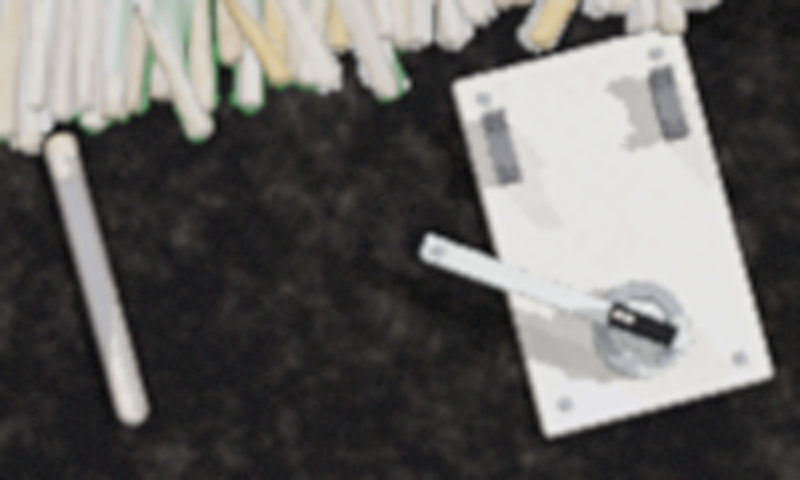

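The crop shows the tube ends at (61,135) and (133,423). The plate corners are at (455,82), (683,33), (773,376) and (546,436), the knob bar is centred at (642,325), and the arm tip is at (424,247).

```bash
cat > h.py <<'E'
import numpy as np
from scipy.spatial.transform import Rotation as R
from scipy.optimize import least_squares
def ray(px,z,f):
    "world point at height z seen at pixel px"
    V=f["view"]; d=V[:3,:3].T@np.linalg.solve(f["mtx"],[px[0],px[1],1]); c=-V[:3,:3].T@V[:3,3]
    return c+d*(z-c[2])/d[2]
def proj(p,f):
    c=f["view"][:3,:3]@np.asarray(p)+f["view"][:3,3]; q=f["mtx"]@c; return q[:2]/q[2]
def down(yaw):
    "tool pointing down, closing line (tool y) at world angle yaw"
    y=np.array([np.cos(yaw),np.sin(yaw),0]); z=np.array([0,0,-1.])
    return R.from_matrix(np.c_[np.cross(y,z),y,z]).as_quat()
def loc(pose,p):
    x,y,a=pose; return np.array([x+np.cos(a)*p[0]-np.sin(a)*p[1], y+np.sin(a)*p[0]+np.cos(a)*p[1]])
E
python3 - <<'E'
from h import *
d=np.load("pics/top0.npz"); C=lambda u,v:((u+.5)/4-.5+180,(v+.5)/4-.5+130)
e=[ray(C(*p),.0095,d)[:2] for p in[(61,135),(133,423)]]
v=e[0]-e[1]; print("tube",(e[0]+e[1])/2,np.linalg.norm(v),np.arctan2(v[1],v[0]))
W=np.array([ray(C(*p),.012,d)[:2] for p in[(455,82),(683,33),(773,376),(546,436)]])
L=np.array([(118,75),(118,-75),(-118,-75),(-118,75)])/1000
r=least_squares(lambda s:(np.array([loc(s,l) for l in L])-W).ravel(),[.5,0,0]); print("cradle",r.x,(r.fun*1000).round(1))
s=r.x; print("seat",loc(s,(.066,0)),"knob from cradle",loc(s,(-.068,0)))
k=ray(C(642,325),.097,d)[:2]; t=ray(C(424,247),.067,d)[:2]; print("knob seen",k,"arm ang",np.arctan2(*(t-k)[::-1])-s[2])
print("finger tip far at", proj([*loc(s,(.123,0)),.048],d), "crop",(proj([*loc(s,(.123,0)),.048],d)-[180,130])*4)
from bench import kinematics
for n,p,y in[("tube",[*(e[0]+e[1])/2,.1],np.arctan2(v[1],v[0])-np.pi/2),("tube2",[*(e[0]+e[1])/2,.1],np.arctan2(v[1],v[0])+np.pi/2),("seat",[*loc(s,(.066,0)),.1],s[2]),("seat2",[*loc(s,(.066,0)),.1],s[2]+np.pi)]+[(f"knob{a}",[*loc(s,(-.068,0)),.1],s[2]+a+b) for a in(1.2,0) for b in(np.pi/2,-np.pi/2)]:
    q=kinematics.ik(p,down(y)); print(n,None if q is None else np.round(q,2))
E
```

```text
tube [0.49849829 0.30879974] 0.192437532724982 0.24983705683063825
cradle [ 0.52562809 -0.024536    0.23725807] [-0.4 -1.   4.5  0.8 -2.8 -0.1 -1.2  0.3]
seat [ 0.58977918 -0.00902346] knob from cradle [ 0.45953304 -0.04051861]
knob seen [ 0.46064137 -0.03913289] arm ang 0.967415246417189
finger tip far at [321.34158515 138.68290041] crop [565.36634059  34.73160164]
tube [ 0.35  0.57  1.47 -0.    1.1   1.68]
tube2 [ 0.35  0.57  1.47 -0.    1.1  -1.47]
seat [-0.21  0.58  1.46 -0.    1.11 -0.45]
seat2 [-0.21  0.58  1.46 -0.    1.11  2.69]
knob1.2 None
knob1.2 [-0.34  0.33  1.85 -0.    0.96 -0.21]
knob0 [-0.34  0.33  1.85 -0.    0.96 -2.15]
knob0 [-0.34  0.33  1.85 -0.    0.96  0.99]
```

```bash
python3 - <<'E'
from h import *; import cv2
from bench import env, eyes, monitor
q=down(.25+np.pi/2)
env.reach([.4985,.3088,.2],q)
f=eyes.grab_frame("wrist"); np.savez("pics/w1.npz",**f); cv2.imwrite("pics/w1.png",f["frame"][:,:,::-1])
s=monitor.sense(); print(s["clock"],s["position"]); a=.2498
for t in(-.0965,0,.0965): print(proj([.4985+t*np.cos(a),.3088+t*np.sin(a),.0095],f))
E
```

```text
1.5917 [0.49788235 0.30961193 0.20017325]
[313.40156972  79.17351162]
[313.46181157 176.61982391]
[313.51342449 260.10809837]
```

View pics/w1.png

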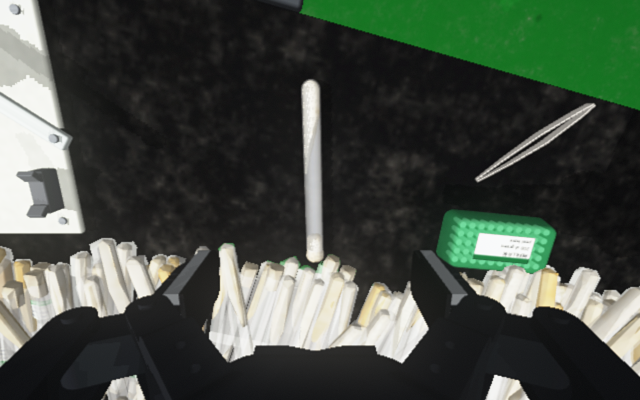

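The wrist view shows the tube running from (311,80) to (315,262), within about 2 px of the prediction. I'll refine from that and grasp.

```bash
python3 - <<'E'
from h import *; import cv2
from bench import env, eyes, monitor
d=np.load("pics/w1.npz")
e=[ray(p,.0095,d)[:2] for p in[(311,79.5),(314.7,262)]]; v=e[1]-e[0]; m=(e[0]+e[1])/2; a=np.arctan2(v[1],v[0])
print(m,a,np.linalg.norm(v))
q=down(a+np.pi/2)
env.movel([*m,.03],velocity=.2,frame=q)
print(env.movel([*m,.004],velocity=.05,guard=6))
s=monitor.sense(); print(s["position"],s["contact_force"])
env.close_gripper(30)
s=monitor.sense(); print(s["clock"],s["position"],s["finger_gap"],s["gripper_force"],s["contact_force"])
env.movel([*m,.19],velocity=.2)
s=monitor.sense(); print(s["clock"],s["position"],s["finger_gap"],s["gripper_force"],s["contact_force"])
c=[.5256,-.0245,.237]
env.reach([*loc(c,(.045,0)),.19],down(c[2]))
f=eyes.grab_frame("wrist"); np.savez("pics/w2.npz",**f); cv2.imwrite("pics/w2.png",f["frame"][:,:,::-1])
s=monitor.sense(); print(s["clock"],s["position"],s["finger_gap"])
for l in[(118,75),(118,-75),(-118,-75),(-118,75)]: print(l,proj([*loc(c,np.array(l)/1000),.012],f).round(1))
for l in[(66,63),(66,47),(66,-47),(66,-63)]: print(l,[proj([*loc(c,np.array([x,l[1]])/1000),.042],f).round(1).tolist() for x in (88,44)])
print("knob",proj([*loc(c,(-.068,0)),.097],f))
E
```

```text
[0.49991007 0.30865016] 0.2686686533470128 0.19509377454547003
False
[0.49999837 0.30867594 0.00400811] [-0.56971629 -0.24405193  0.41641189]
3.875 [0.50005823 0.3087264  0.00419982] 0.2112009456318284 30.625796914100647 [-0.21132809 -0.63442217  1.58771623]
4.9583 [0.49942478 0.30843692 0.18874984] 0.2142493806372487 30.3333181142807 [-0.09245276  0.50222067 -0.51143528]
6.2583 [ 0.56930478 -0.01286656  0.18982804] 0.2074749252844435
(118, 75) [392.2 103. ]
(118, -75) [382.8 248.1]
(-118, -75) [164.  247.6]
(-118, 75) [144.3 102.4]
(66, 63) [[364.8, 116.7], [314.3, 116.6]]
(66, 47) [[364.0, 135.4], [314.3, 135.3]]
(66, -47) [[359.7, 234.3], [314.2, 234.2]]
(66, -63) [[359.1, 249.5], [314.1, 249.4]]
knob [166.95781032 203.57616252]
```

View pics/w2.png

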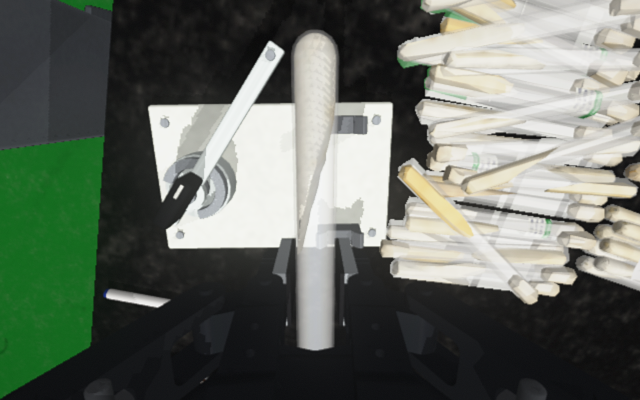

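The held tube spans (316,30) to (316,350). The plate corners are near (149,105), (392,102), (386,245) and (168,248), a few px off the prediction, so I'll zoom in to refine the fit.

```bash
python3 - <<'E'
import cv2,numpy as np
f=np.load("pics/w2.npz")["frame"][:,:,::-1]
cv2.imwrite("pics/crop2.png",cv2.resize(f[95:260,140:400],None,fx=3,fy=3,interpolation=cv2.INTER_CUBIC))
E
```

```text
(no output)
```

View pics/crop2.png

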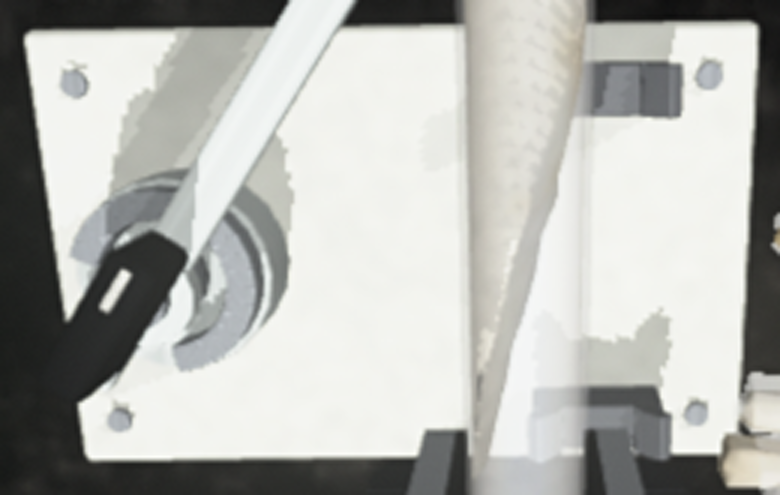

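```bash
python3 - <<'E'
from h import *
d=np.load("pics/w2.npz"); C=lambda u,v:((u+.5)/3-.5+140,(v+.5)/3-.5+95)
P=[C(24,31),C(757,21),C(740,455),C(90,461)]
L=np.array([(-118,75),(118,75),(118,-75),(-118,-75)])/1000
W=np.array([ray(p,.012,d)[:2] for p in P])
r=least_squares(lambda s:(np.array([loc(s,l) for l in L])-W).ravel(),[.5,0,0]); c=r.x
print("cradle",c,(r.fun*1000).round(1))
for x in(88,44): print([proj([*loc(c,np.array([x,y])/1000),.042],d).round(1).tolist() for y in(63,47,-47,-63)])
print("sad seen",C(682,65),C(682,116))
k=loc(c,(-.068,0)); print("seat",loc(c,(.066,0)),"knob",k,proj([*k,.097],d),"crop",(proj([*k,.097],d)-[140,95])*3)
t=ray((275,47),.066,d)[:2]; print("arm end d",np.linalg.norm(t-k),"turn",np.arctan2(*(t-k)[::-1])-c[2])
for th in (.95,1.05,1.15,1.25,1.35):
  a=c[2]+th; u=np.array([np.cos(a),np.sin(a)])
  print(th,[((proj([*(k+u*x),.097],d)-[140,95])*3).round(0).tolist() for x in(.022,-.022)], proj([*(k+u*.143),.066],d).round(1))
# tube in hand
from bench import monitor
s=monitor.sense(); z=s["position"][2]+.0055
e=[ray(p,z,d)[:2] for p in[(315,30),(316,350)]]; print("tube",np.linalg.norm(e[0]-e[1]),(e[0]+e[1])/2-s["position"][:2],np.arctan2(*(e[0]-e[1])[::-1])-np.pi/2)
E
```

```text
cradle [ 0.5285793  -0.02378777  0.25355448] [-1.1  0.1  1.8  1.2  0.6  0.1 -1.4 -1.4]
[[367.1, 115.0], [366.6, 133.7], [363.8, 232.9], [363.3, 248.2]]
[[316.6, 115.8], [316.9, 134.4], [318.1, 233.5], [318.3, 248.8]]
sad seen (367.0, 116.33333333333333) (367.0, 133.33333333333334)
seat [ 0.59246908 -0.00723191] knob [ 0.46275347 -0.04084532] [171.16877574 205.0086927 ] crop [ 93.50632723 330.02607811]
arm end d 0.14025175897302153 turn 0.9548675746342492
0.95 [[135.0, 261.0], [54.0, 397.0]] [277.7  44.3]
1.05 [[127.0, 256.0], [61.0, 401.0]] [261.2  33.3]
1.15 [[119.0, 252.0], [69.0, 404.0]] [243.6  24. ]
1.25 [[110.0, 249.0], [78.0, 407.0]] [225.1  16.5]
1.35 [[101.0, 247.0], [86.0, 409.0]] [206.  11.]
tube 0.14723069861333518 [-0.00596479  0.02378566] 0.2425551662640888
```

```bash
python3 - <<'E'
from h import *; import cv2
from bench import env, eyes, monitor
c=[.5286,-.0238,.2536]; p=loc(c,(.066,-.0012))
env.movel([*p,.075],velocity=.15,frame=down(c[2]))
print(env.movel([*p,.0363],velocity=.04,guard=5))
s=monitor.sense(); print(s["position"],s["contact_force"])
env.release()
s=monitor.sense(); print(s["clock"],s["position"],s["contact_force"],s["finger_gap"])
env.movel([*p,.11],velocity=.15)
env.reach([*loc(c,(-.01,0)),.23],down(c[2]))
f=eyes.grab_frame("wrist"); np.savez("pics/w3.npz",**f); cv2.imwrite("pics/w3.png",f["frame"][:,:,::-1])
s=monitor.sense(); print(s["clock"],s["position"])
for y in(.0965,-.0965): print([proj([*loc(c,(x,y)),.0415],f).round(1).tolist() for x in(.0565,.066,.0755)])
k=loc(c,(-.068,0))
for th in (.95,1.05):
  a=c[2]+th; u=np.array([np.cos(a),np.sin(a)]); print(th,[proj([*(k+u*x),.097],f).round(1).tolist() for x in(.022,-.022)],proj([*(k+u*.143),.066],f).round(1))
E
```

```text
True
[ 0.59255809 -0.00837293  0.03618715] [-0.7898609  -0.28675343  4.80346636]
8.8 [ 0.59178765 -0.00830515  0.03525484] [-0.06988184 -1.14399365 -1.39046452] 0.9996037536941683
10.125 [ 0.518881   -0.02610292  0.22780233]
[[385.0, 78.9], [394.9, 78.9], [404.8, 78.9]]
[[374.9, 261.7], [383.4, 261.7], [391.8, 261.7]]
0.95 [[263.2, 170.4], [236.3, 210.0]] [344.7  52.3]
1.05 [[261.0, 169.1], [238.5, 211.3]] [331.   42.6]
```

View pics/w3.png

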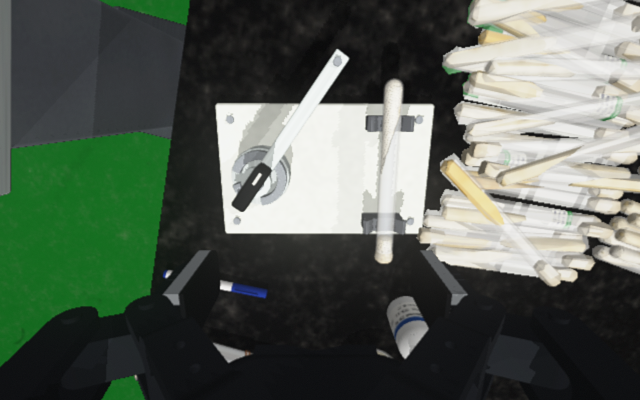

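The tube is seated and centred, with its ends at (394,79) and (383,263) against the predicted (394.9,78.9) and (383.4,261.7). The bar agrees with a turn of about 0.96. Next I'll grasp the knob and lift it.

```bash
python3 - <<'E'
from h import *; import cv2
from bench import env, eyes, monitor
c=[.5286,-.0238,.2536]; k=loc(c,(-.068,0)); a=c[2]+.957-np.pi/2
def P(t):
    s=monitor.sense(); print(t,round(s["clock"],2),s["position"].round(4),s["contact_force"].round(1),s["ft_torque"].round(2),round(s["finger_gap"],3),round(s["gripper_force"],1))
env.reach([*k,.14],down(a)); P("hover")
print(env.movel([*k,.0675],velocity=.1,guard=8)); P("down")
env.close_gripper(60); P("grip")
for dz in(.007,.0135):
    print(env.movel([*k,.0675+dz],velocity=.03,guard=30)); P("lift")
E
```

```text
hover 10.71 [ 0.4635 -0.0409  0.1397] [0.6 0.3 1. ] [-0.05 -0.02  0.04] 0.999 0.0
False
down 11.58 [ 0.4633 -0.041   0.0681] [-0.5 -0.2 -0.9] [0.05 0.03 0.04] 1.003 0.0
grip 12.23 [ 0.4628 -0.0409  0.0677] [-1.4 -0.1  3.2] [ 0.02  0.14 -0.05] 0.155 60.3
False
lift 12.62 [ 0.4628 -0.0409  0.0748] [-0.4  0.4  0.1] [ 0.    0.01 -0.1 ] 0.15 60.3
False
lift 12.98 [ 0.4628 -0.0409  0.0814] [-1.1 -0.3  2.3] [ 0.04  0.15 -0.03] 0.15 60.5
```

```bash
python3 - <<'E'
from h import *; import cv2
from bench import env, eyes, monitor
c=[.5286,-.0238,.2536]; k=loc(c,(-.068,0))
def P(t):
    s=monitor.sense(); print(t,round(s["clock"],2),s["position"].round(4),s["contact_force"].round(1),s["ft_torque"].round(2),round(s["finger_gap"],3),s["joints"][5].round(3))
for th in(.85,.6,.3,.03):
    env.reach([*k,.081],down(c[2]+th-np.pi/2)); P(th)
f=eyes.grab_frame("wrist"); cv2.imwrite("pics/w4.png",f["frame"][:,:,::-1])
E
```

```text
0.85 13.23 [ 0.4629 -0.0409  0.0814] [-1.  -0.2  4.6] [ 0.01  0.18 -0.1 ] 0.15 0.123
0.6 13.58 [ 0.4631 -0.041   0.0813] [ 0.7 -1.   5.2] [-0.19 -0.08 -0.1 ] 0.147 0.371
0.3 13.97 [ 0.4632 -0.0411  0.0813] [ 0.2 -2.4  4.3] [-0.45 -0.24 -0.05] 0.15 0.67
0.03 14.34 [ 0.4632 -0.0413  0.0812] [ 2.8 -5.5  3. ] [-0.84 -0.43 -0.09] 0.149 0.939
```

View pics/w4.png

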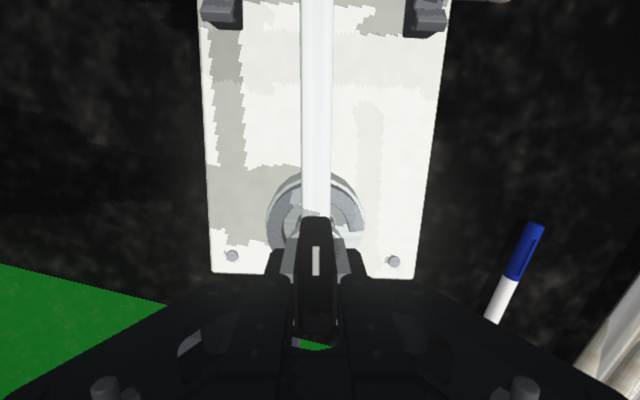

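The arm now points along the cradle between the saddles (arm column 316, saddles at 222 and 425). I'll turn it the last bit and push down.

```bash
python3 - <<'E'
from h import *; import cv2
from bench import env, eyes, monitor
c=[.5286,-.0238,.2536]; k=loc(c,(-.068,0))
def P(t):
    s=monitor.sense(); print(t,round(s["clock"],2),s["position"].round(4),s["contact_force"].round(1),s["ft_torque"].round(2),round(s["finger_gap"],3))
env.reach([*k,.081],down(c[2]+.005-np.pi/2)); P("turn")
for z in(.074,.0685,.066):
    print(env.movel([*k,z],velocity=.03,guard=25)); P(z)
env.release(); P("open")
# press bar's top with shut fingers
env.movel([*k,.14],velocity=.15); env.close_gripper(20)
print(env.movel([*k,.094],velocity=.04,guard=15)); P("press")
env.movel([*k,.15],velocity=.15)
env.reach([*loc(c,(-.06,0)),.25],down(c[2])); 
f=eyes.grab_frame("wrist"); np.savez("pics/w5.npz",**f); cv2.imwrite("pics/w5.png",f["frame"][:,:,::-1])
for y in(.0965,-.0965): print(proj([*loc(c,(.066,y)),.0415],f).round(1))
for th in(-.03,0,.08):
    u=np.array([np.cos(c[2]+th),np.sin(c[2]+th)]); print(th,proj([*(k+u*.143),.067],f).round(1),proj([*(k+u*.022),.097],f).round(1),proj([*(k-u*.022),.097],f).round(1))
P("end")
E
```

```text
turn 14.64 [ 0.4632 -0.0413  0.0812] [ 1.5 -4.8  3.7] [-0.82 -0.41 -0.05] 0.155
False
0.074 15.03 [ 0.4632 -0.0413  0.0737] [ 5.  -6.2 -3.2] [-1.   -0.81 -0.01] 0.15
False
0.0685 15.36 [ 0.4632 -0.0413  0.0681] [ 4.1 -5.1 -3.1] [-1.02 -0.9   0.1 ] 0.15
False
0.066 15.61 [ 0.4634 -0.0413  0.0674] [-4.1 -3.8 21.8] [-0.62  0.67  0.  ] 0.151
open 16.3 [ 0.4627 -0.0408  0.0659] [-0.7  0.2 -0.2] [ 0.02  0.01 -0.  ] 1.0
True
press 18.72 [ 0.4627 -0.0408  0.0969] [-1.2 -0.   7.4] [ 0.1   0.39 -0.02] 0.001
[438.9  80.4]
[422.  253.4]
-0.03 [446.6 182.2] [330.6 185.6] [283.8 184.3]
0 [447.1 178.1] [330.6 184.9] [283.8 184.9]
0.08 [447.9 167.1] [330.6 183.1] [283.9 186.8]
end 20.67 [ 0.4704 -0.0388  0.2494] [0.4 0.2 0.1] [0.02 0.03 0.02] -0.0
```

View pics/w5.png

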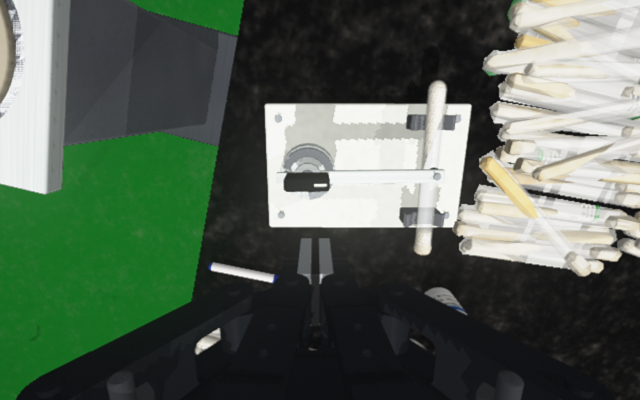

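The arm tip is at (443,176), which matches a turn of about 0. The tube ends are at (437,82) and (422,253), still centred. The press stopped with the bar top at 97 mm, so the knob is fully home.

```bash
python3 -c "
from bench import job; print(job.hand_in())"
```

```text
the job is handed in; nothing more can be done
None
```

The job is handed in: the tube lies centred in the saddles, the keeper arm stands over its middle and the knob is locked fully home, at about 21 s on the clock; I never went near the bundle or the pen.

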